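# Roll the dowel into the marking cradle

## Task

Roll the loose beech dowel across the table with your fingers, up the low sloping side of the V-shaped marking cradle and into its groove; then push it endwise along the groove until its end is hard against the metal end stop, ready for marking. Only push it: never take it between the fingers, lift it or carry it, and do not disturb the jar, the little house or the pencil.

Things in the scene. Friction and masses are not known exactly. Their poses are not given: they have to be found in the camera images.
- dowel: loose beech dowel, 40 mm diameter, 160 mm long, about 0.14 kg, sealed and smooth, lying on the table. Origin in its middle on its axis (20 mm above the table at the start); x axis along it, ends at x = -80 and +80 mm. A dark pencil line along it faces straight up (own z) at the start and turns with it. It rolls easily and, let go on the cradle's slope, rolls back down.
- cradle: beech V-cradle fixed to the table, 230 mm long (y) with its end stop. Origin at table level under the bottom line of the groove, which runs along y. 120-degree V (sides slope 30 degrees), bottom 2 mm above the table. The +x side rises to a rail 22 mm high, x = 35 to 56 mm. Wood from y = -115 to 107 mm, -y end open. The dowel starts on the -x side, 140 to 240 mm off, roughly parallel.
- crest (a point): middle of the low lip on the cradle's -x side, 10 mm above the table, 15 mm from the groove's bottom line. From the table a lead-in slope of 12 degrees rises over 47 mm to this lip (toe 64 mm from the bottom line), then the groove falls away behind it. Axes as the cradle's.
- stop (a point): point on the end stop's face in line with the dowel's axis when the dowel lies in the groove: 107 mm along +y from the cradle's origin, 25 mm above the table. The stop is an upright aluminium plate 8 mm thick, 46 mm high, from x = -28 to 56 mm. A dowel hard against it has its middle 80 mm short of this point. Axes as the cradle's.
- jar: empty open glass jar, 68 mm diameter, 72 mm high, standing loose; origin at the centre of its underside. Bystander.
- house: little cream matchstick model house, 52 x 38 mm, 55 mm high, loose; origin at the centre of its underside. Bystander.
- pencil: flat red carpenter's pencil, 175 x 12 x 8 mm, lying loose along its own x; origin on its underside near the middle. Bystander.
There are look-alikes about, which are no part of the job. Of the things like the dowel, leave any that is turquoise; of the rest the larger one is meant.

How it is judged:
By the outcome, as a careful person would: the job done as asked, in the order asked, and still so for the second after the job is handed in, with the robot touching nothing.
It also fails if it takes over 58 s, if anything falls off the work surface, if the arm or the gripper's body presses on something with over 40 N, if the wrist force passes 120 N, or if a joint passes its speed limit or range.

## Robot

A 6-joint arm with a two-finger parallel gripper is mounted at the origin on the work surface. World frame = base frame: x ahead of the robot, y to its left, z up, the work surface at z = 0. Lengths are in m, angles in degrees, forces in N, time in s.
With the tool pointing down it reaches from about 0.3 to 1 m from the base axis. Payload 5.1 kg.
Tool frame: the origin (TCP) lies at the centre of the arm's flange, where the gripper is bolted on; the fingertips stand 190 mm ahead of it and the grasp point (between the pads) lies 171 mm ahead of it; z points along the fingers, y is the line along which they close (so a half turn about z gives the same grasp; the last joint's range is limited). The gripper opens to 95 mm and grips with 3 to 60 N. Pads are 20 mm wide; open, the fingers measure 119 mm over their backs; the gripper's body (75 mm by 180 mm) begins 59 mm behind the grasp point.
Start: joints at [-76.18, 7.093, 94.555, -0, 78.352, -4.733], TCP at [0.207, -0.616, 0.405] pointing down, gripper open.
Joint ranges: [-149.61, 149.61], [-58.7, 133.49], [1.44, 155.28], [-77.14, 257.14], [18.33, 153.61], [-166.67, 166.67]. Speed limits (degrees/s): [147.25, 147.25, 180, 180, 180, 180].

## Interface

Orientations are given as a 3x3 rotation matrix whose columns are the frame's x, y, z axes.
In Python, from station import status, capture, calibration, hand_in gives the robot as it stands.
- The arm moves only by the tool jog_arm, never from a script. Its argument "plan" is a list of rows, each a list of 3 entries, a list of its own where there are three numbers: the gripper command: -1 is shut, 1 is fully open, values between are in proportion, then the shift along the tool's x, y, z each as a share of 0.04 m, from -1 to 1, then the turn about the tool's z as a share of 0.1 rad, from -1 to 1. In form: [[grip, [dx, dy, dz], yaw], ...]. A call has 1 to 20 rows; each row shifts and turns the commanded pose from where the row before left it, along the tool's axes as they then stand; what a row does not reach is not made up. A row lasts 1/8 s, in which the tool goes at most 62.5 mm and 10.7 degrees, less where a joint would pass 70% of its speed; a pose out of reach is approached as far as the arm can. A call with a number of a shift or a turn outside -1 to 1 is refused whole. A call with a gripper value outside its range is refused whole. The fingers move at their own pace and stop on an object; "squeeze" is the grip in N (left out, the last holds). Time passes only in rows, so rows that do not move let the fingers close. It gives the time, the measured TCP pose, the force, the opening and the grip force at its end, in the units of the state.
- status.observe(): the state, without advancing time (a new reading comes with each control period).
- capture(name): name is "scene" or "top"; returns the picture (480x640x3 uint8, red, green, blue); there is no depth.
- calibration(name): a dict with "fovy" (degrees; the focal length in pixels is half the picture's height over the tangent of half this angle, whatever the lens; pixels are square), "cx", "cy" (the principal point, pixels), "extrinsics" (4x4, takes a point from world to camera coordinates). Camera axes: x right, y up, looking along -z (the intrinsics and any distortion apply to the point x, -y, -z); pixel columns grow to the right and rows downward; lengths in m; the calibration is good to about 2 mm. A picture is of the moment at which its call begins. calibration takes no time and is no camera call.
- hand_in(): hands the job in; it is judged then, once.
The state is a dict: "time": time; "joints": joint angles; "qd": joint speeds; "joint_torque": joint torques, N m; "position": TCP position; "ee_rot": TCP orientation; "ft_force": force on the tool from outside, world axes, zero at the start; "wrist_torque": the same for the moment, N m; "width": opening from 0.0 (shut) to 1.0 (fully open); "grip_force": force on a finger pad.
Only numpy, scipy, OpenCV 4.12 (cv2) and the standard library are available. Lean on these libraries where they do the work, as an engineer would, in place of code of your own. Each camera call takes 0.05 s, during which the arm holds its last target. There are 200 camera calls.

## Working session

There is one attempt and no reset: what is moved stays moved. The work goes in short steps, Python scripts to look and compute and a tool call to move; the robot and the scene stay as the last step left them, time stands still between calls to the robot, and variables do not carry over. Pictures are saved under pics/ and viewed, at most 10 in all, crops included, and the job is handed in when it is done.

Besides the shell and the picture viewer there is one more tool, called after "Request:" as a command line: name --argument value ..., lists and objects as JSON in quotes. jog_arm: Moves the arm, as the interface text tells. Its arguments: {"type":"object","properties":{"plan":{"type":"array"},"squeeze":{"type":"number"}},"required":["plan"]}

```bash
mkdir -p pics; cat > h.py <<'E'
import numpy as np,cv2
from station import status,capture,calibration,hand_in
def cal(n):
    c=calibration(n);f=240/np.tan(np.radians(c["fovy"])/2);return c,f,np.array(c["extrinsics"])
def ray(n,u,v):
    c,f,E=cal(n)
    d=np.array([(u-c["cx"])/f,-(v-c["cy"])/f,-1.]);R=E[:3,:3];return -R.T@E[:3,3],R.T@d
def onz(n,u,v,z):
    o,d=ray(n,u,v);return o+d*(z-o[2])/d[2]
def proj(n,p):
    c,f,E=cal(n);q=E[:3,:3]@np.array(p)+E[:3,3];return c["cx"]+f*q[0]/-q[2],c["cy"]-f*q[1]/-q[2]
def snap(n,name):
    im=capture(n);cv2.imwrite(f"pics/{name}.png",im[:,:,::-1]);return im
E
python3 - <<'E'
from h import *
for n in("scene","top"):
    snap(n,n+"0");print(n,calibration(n))
print(status.observe())
E
```

```text
scene {'fovy': 47.451749197844975, 'cx': 321.8172156928903, 'cy': 245.1008902440524, 'extrinsics': array([[ 0.49354555,  0.8697173 , -0.00214614, -0.19858296],
       [-0.6623937 ,  0.37749074,  0.64709762,  0.34553504],
       [ 0.56360214, -0.31795056,  0.76240414, -1.33660565],
       [ 0.        ,  0.        ,  0.        ,  1.        ]])}
top {'fovy': 54.236644022811156, 'cx': 319.5840461303296, 'cy': 246.6115709018257, 'extrinsics': array([[-6.06963124e-03, -9.99981264e-01,  7.93939885e-04,
        -6.02986353e-02],
       [ 9.93407889e-01, -5.93884119e-03,  1.14479241e-01,
        -5.45098878e-01],
       [-1.14472381e-01,  1.48355292e-03,  9.93425323e-01,
        -7.38450879e-01],
       [ 0.00000000e+00,  0.00000000e+00,  0.00000000e+00,
         1.00000000e+00]])}
{'time': 0.1, 'joints': array([-7.61803144e+01,  7.12835091e+00,  9.46255972e+01, -1.03507653e-03,
        7.83512757e+01, -4.73253253e+00]), 'qd': array([ 0.00292498, -0.08809432, -0.13465481, -0.06307166,  0.01073516,
        0.03042978]), 'joint_torque': array([ 4.40291878e-04, -4.18879724e+01, -3.61096966e+01,  7.76586751e-02,
        4.61254455e-02, -8.32311321e-05]), 'position': array([ 0.20672717, -0.61601069,  0.40363237]), 'ee_rot': array([[ 9.48032942e-01,  3.18171862e-01, -4.55860579e-04],
       [ 3.18172160e-01, -9.48031282e-01,  1.77911076e-03],
       [ 1.33892892e-04, -1.83169775e-03, -9.99998313e-01]]), 'ft_force': array([-0.02152144, -0.05911961, -0.73220793]), 'wrist_torque': array([-0.0116108 ,  0.02077267, -0.00484875]), 'grip_force': 0.0, 'width': 0.9992709902267538}
```

View pics/top0.png

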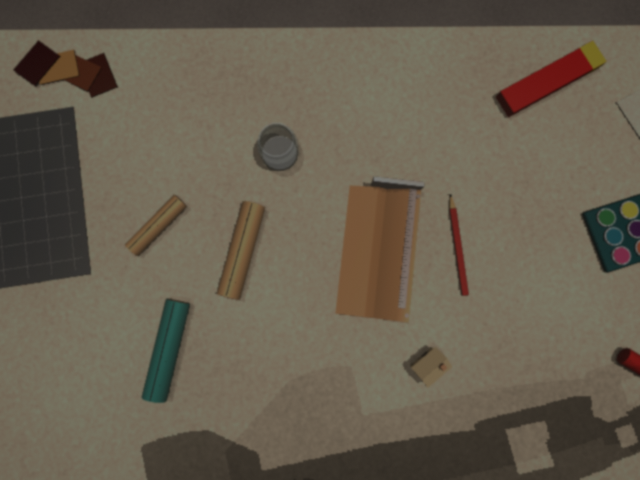

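View pics/scene0.png

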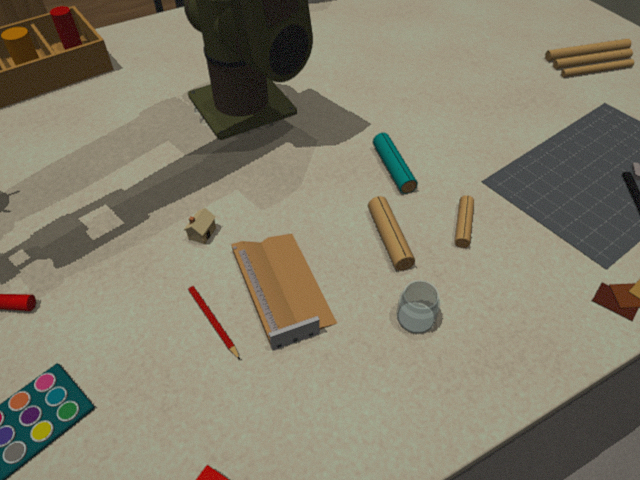

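Top view: the dowel candidates are the large beech one (241,250), the small beech one (156,224) and the turquoise one (166,350). The scene view also shows a bundle of rods at (590,57). I choose (241,250): it isn't turquoise and it is the larger beech dowel. The cradle is around (378,252), with its stop at the top (397,183) and its low side to the left. The jar is at (278,148), the house at (430,365) and the pencil at (459,245).

```bash
python3 - <<'E'
from h import *
im=cv2.imread("pics/top0.png");hsv=cv2.cvtColor(im,cv2.COLOR_BGR2HSV)
cv2.imwrite("pics/crop.png",cv2.resize(im[160:340,200:440],None,fx=3.3,fy=3.3,interpolation=cv2.INTER_CUBIC))
print(hsv[250,235],hsv[250,360],hsv[250,390],hsv[260,300],hsv[250,413])
m=((hsv[...,1]>88)&(hsv[...,0]<25)&(hsv[...,2]>60)).astype(np.uint8)*255
m=cv2.morphologyEx(m,cv2.MORPH_OPEN,np.ones((3,3)))
cs,_=cv2.findContours(m,cv2.RETR_EXTERNAL,cv2.CHAIN_APPROX_NONE)
for c in cs:
    if cv2.contourArea(c)<300: continue
    r=cv2.minAreaRect(c);b=cv2.boxPoints(r);print(np.round(r[0]),np.round(r[1],1))
    for z in(0.,.01,.02): print(z,[np.round(onz("top",*p,z)[:2],4).tolist() for p in b])
    if cv2.contourArea(c)>4000: print(cv2.approxPolyDP(c,5,True).reshape(-1,2).tolist())
E
```

```text
[ 17 123 116] [ 15 133 117] [ 13 139 103] [ 21  57 120] [ 16 119 118]
[431. 366.] [27.  31.5]
0.0 [[0.3472, -0.2125], [0.3816, -0.2525], [0.3488, -0.2816], [0.3147, -0.2417]]
0.01 [[0.3486, -0.2106], [0.3826, -0.2501], [0.3501, -0.2788], [0.3165, -0.2394]]
0.02 [[0.35, -0.2087], [0.3835, -0.2477], [0.3515, -0.2761], [0.3183, -0.2372]]
[241. 250.] [23.8 98.1]
0.0 [[0.4689, 0.1116], [0.6315, 0.0695], [0.6201, 0.0297], [0.458, 0.0727]]
0.01 [[0.4688, 0.1095], [0.6293, 0.0679], [0.618, 0.0285], [0.458, 0.071]]
0.02 [[0.4686, 0.1073], [0.6271, 0.0662], [0.616, 0.0274], [0.458, 0.0693]]
[458. 247.] [98.4  8.2]
0.0 [[0.6308, -0.284], [0.6329, -0.2981], [0.465, -0.3157], [0.4631, -0.302]]
0.01 [[0.6287, -0.2812], [0.6306, -0.2951], [0.4649, -0.3125], [0.463, -0.2989]]
0.02 [[0.6265, -0.2784], [0.6284, -0.2921], [0.4648, -0.3094], [0.4629, -0.2959]]
[155. 225.] [17.5 72. ]
0.0 [[0.553, 0.2708], [0.6427, 0.1879], [0.6212, 0.1656], [0.532, 0.2486]]
0.01 [[0.5518, 0.2666], [0.6404, 0.1847], [0.6191, 0.1627], [0.5311, 0.2447]]
0.02 [[0.5506, 0.2624], [0.638, 0.1816], [0.617, 0.1598], [0.5301, 0.2
[... 178 characters left out ...]
205, -0.2093]]
0.02 [[0.4336, -0.0878], [0.6544, -0.1122], [0.641, -0.2358], [0.421, -0.2074]]
[[351, 185], [336, 313], [407, 321], [419, 198], [402, 309], [397, 304], [409, 189]]
[69. 76.] [42.8 47.2]
0.0 [[0.8442, 0.4363], [0.9177, 0.3932], [0.8718, 0.3274], [0.7992, 0.3708]]
0.01 [[0.8393, 0.43], [0.9119, 0.3875], [0.8666, 0.3225], [0.7949, 0.3654]]
0.02 [[0.8345, 0.4238], [0.9061, 0.3818], [0.8614, 0.3176], [0.7906, 0.3599]]
[550.  79.] [28.3 99.8]
0.0 [[0.8264, -0.3845], [0.9162, -0.5465], [0.8691, -0.5676], [0.7805, -0.4063]]
0.01 [[0.8218, -0.3805], [0.9104, -0.5405], [0.8639, -0.5612], [0.7764, -0.402]]
0.02 [[0.8171, -0.3764], [0.9046, -0.5344], [0.8587, -0.5549], [0.7724, -0.3977]]
```

View pics/crop.png

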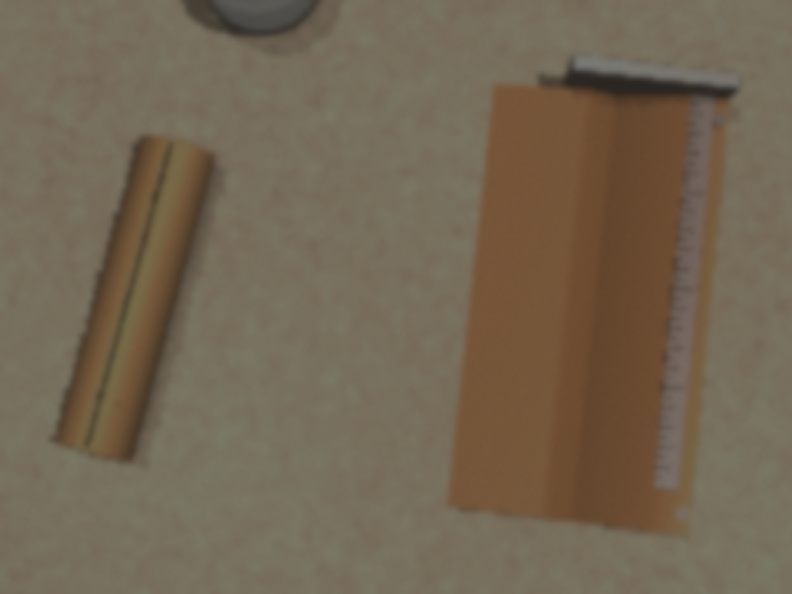

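The crop shows the full-size beech dowel with its dark line, and the cradle with its lead-in slope to the left and stop at the top. I'll check the frames by projecting them into the other view.

```bash
cat >> h.py <<'E'
_a=onz("top",350.3,185.6,0)[:2];_b=onz("top",336.5,313.4,0)[:2]
YC=(_a-_b)/np.linalg.norm(_a-_b);XC=np.array([YC[1],-YC[0]])
O=_a-.107*YC+.064*XC
def toC(p): d=np.array(p)[:2]-O;return np.array([d@XC,d@YC])*1000
def W(x,y,z): return np.r_[O+XC*x/1000+YC*y/1000,z/1000]
E
python3 - <<'E'
from h import *
print("YC",YC,np.degrees(np.arctan2(YC[1],YC[0])),"O",O,"len",np.linalg.norm(_a-_b) if 0 else toC(onz("top",336.5,313.4,0)))
print("rail end corner",toC(onz("top",408.5,322.4,.022)),"want 56,-115")
im=cv2.imread("pics/scene0.png")
for p in[(-64,-115,0),(-64,107,0),(56,-115,22),(0,-115,2),(0,107,2),(-28,115,46),(56,115,46),(-15,-115,10)]:
    u,v=proj("scene",W(*p));cv2.circle(im,(int(u),int(v)),2,(255,0,0),-1)
c=np.array([.5425,.0675,.02]);d=np.array([.968,-.252,0])
print("dowel",toC(c))
for s in(-.08,0,.08):
  for z in(0,.02):
    u,v=proj("scene",c+s*d+[0,0,z]);cv2.circle(im,(int(u),int(v)),2,(0,255,0),-1)
cv2.imwrite("pics/ov.png",cv2.resize(im[170:370,170:450],None,fx=2.8,fy=2.8))
E
```

```text
YC [ 0.99295642 -0.11848015] -6.804395769123733 O [ 0.54080534 -0.16847018] len [ -64.         -114.12754408]
rail end corner [  53.5072824  -114.88100797] want 56,-115
dowel [-234.50888515  -26.27505904]
```

View pics/ov.png

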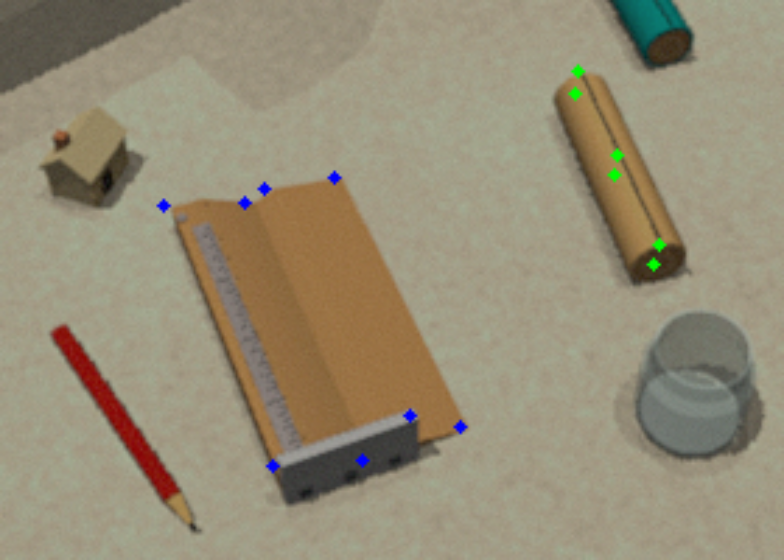

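Request:
jog_arm --plan '[[1,[0.938,-0.972,0],0],[1,[0.938,-0.972,0],0],[1,[0.938,-0.972,0],0],[1,[0.938,-0.972,0],0],[1,[0.938,-0.972,0],0],[1,[0.938,-0.972,0],0],[1,[0.938,-0.972,0],0],[1,[0.938,-0.972,0],0],[1,[0.938,-0.972,0],0],[1,[0.938,-0.972,0],0],[1,[0.938,-0.972,0],0],[1,[0.938,-0.972,0],0],[1,[0.938,-0.972,0],0],[1,[0.938,-0.972,0],0],[1,[0.938,-0.972,0],0],[1,[0,0,0],-1],[1,[0,0,0],-1],[1,[0,0,0],-1],[1,[0,0,0],-1],[1,[0,0,0],-1]]'

```text
time: 2.6
position: [0.5546, 0.1158, 0.4041]
ee_rot: [[0.677, 0.736, -0.001], [0.736, -0.677, -0.0], [-0.001, -0.001, -1.0]]
ft_force: [-0.3, -0.4, -0.2]
width: 1.002
grip_force: 0.0
```

The overlay agrees to about 3 mm in both views. The blue cradle points sit slightly left of the wood and the green ones lie along the dowel.

Request:
jog_arm --plan '[[1,[0,0,0],-1],[1,[0,0,0],-1],[1,[0,0,0],-1],[1,[0,0,0],-1],[1,[0,0,0],-0.89],[1,[0,0,0.9],0],[1,[0,0,0.9],0],[1,[0,0,0.9],0],[1,[0,0,0.9],0],[1,[0,0,0.9],0],[1,[0,0,0.5],0],[1,[0,0,0],0]]'

```text
time: 4.1
position: [0.554, 0.1157, 0.203]
ee_rot: [[0.255, 0.967, -0.004], [0.967, -0.255, -0.0], [-0.001, -0.004, -1.0]]
ft_force: [0.3, -0.7, -0.1]
width: 1.002
grip_force: 0.0
```

```bash
sed -i 's/^O=.*/O=_a-.107*YC+.0615*XC/' h.py; python3 - <<'E'
from h import *
snap("scene","s1");s=status.observe();print(s["position"],toC(s["position"]),s["ft_force"]);print(s["ee_rot"])
E
```

```text
[0.55485484 0.11574205 0.20470834] [-281.37494545  -19.72296394] [ 0.43531973 -0.52809321 -0.54363141]
[[ 2.55169591e-01  9.66896122e-01 -6.08335971e-04]
 [ 9.66896293e-01 -2.55169662e-01 -4.17046634e-05]
 [-1.95552962e-04 -5.77556034e-04 -9.99999814e-01]]
```

View pics/s1.png

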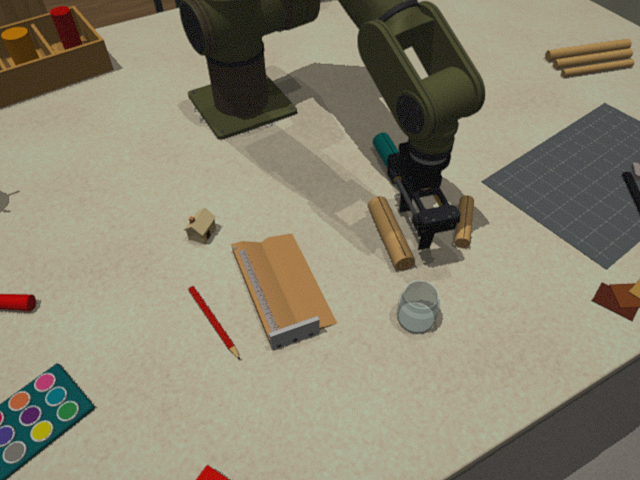

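The fingers are clear behind the dowel at (430,235), and nothing has been disturbed. Starting the roll.

Request:
jog_arm --plan '[[1,[-0.12,0,0],0],[1,[-0.12,0,0],0],[1,[-0.12,0,0],0],[1,[-0.12,0,0],0],[1,[-0.12,0,0],0],[1,[-0.2,0,0],-0.1],[1,[-0.2,0,0],-0.1],[1,[-0.2,0,0],-0.1],[1,[-0.2,0,0],-0.1],[1,[-0.2,0,0],-0.1],[1,[-0.2,0,0],-0.1],[1,[-0.2,0,0],-0.1],[1,[-0.2,0,0],-0.1],[1,[-0.2,0,0],-0.1],[1,[-0.2,0,0],-0.1],[1,[-0.2,0,0],-0.1],[1,[-0.2,0,0],-0.1],[1,[-0.2,0,0],-0.1],[1,[-0.2,0,0],-0.1],[1,[-0.2,0,0],0]]'

```text
time: 6.65
position: [0.5262, -0.0258, 0.2047]
ee_rot: [[0.118, 0.993, -0.0], [0.993, -0.118, 0.0], [0.0, -0.0, -1.0]]
ft_force: [-0.2, 0.1, -0.1]
width: 1.003
grip_force: 0.0
```

```bash
python3 - <<'E'
from h import *
im=snap("scene","s2");s=status.observe();print(s["time"],s["position"],toC(s["position"]),s["ft_force"]);print(s["ee_rot"])
cv2.imwrite("pics/s2c.png",cv2.resize(im[170:370,170:470,::-1],None,fx=2.6,fy=2.6))
E
```

```text
6.7 [ 0.52616737 -0.02635127  0.2047821 ] [-136.88356829  -31.37313155] [-0.28694637 -0.64115766  0.8330611 ]
[[ 1.18096653e-01  9.93002105e-01  3.04417162e-06]
 [ 9.93001972e-01 -1.18096636e-01 -5.18543716e-04]
 [-5.14555495e-04  6.42611459e-05 -9.99999866e-01]]
```

View pics/s2c.png

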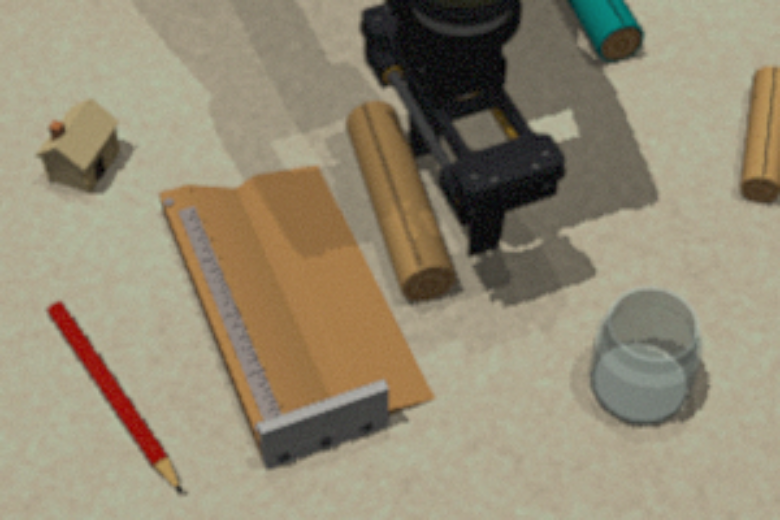

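The dowel has rolled slightly ahead of the fingers at (400,200) and the bystanders are untouched. Carrying on up the slope.

Request:
jog_arm --plan '[[1,[-0.15,0,0],0],[1,[-0.15,0,0],0],[1,[-0.15,0,0],0],[1,[-0.15,0,0],0],[1,[-0.15,0,0],0],[1,[-0.15,0,0],0],[1,[-0.12,0,0],0],[1,[-0.12,0,0],0],[1,[-0.1,0,0],0],[1,[-0.1,0,0],0],[1,[-0.1,0,0],0],[1,[-0.1,0,0],0],[1,[-0.1,0,0],0],[1,[-0.1,0,0],0],[1,[0,0,0],0],[1,[0,0,0],0]]'

```text
time: 8.7
position: [0.5179, -0.0945, 0.2045]
ee_rot: [[0.118, 0.993, -0.001], [0.993, -0.118, -0.0], [-0.0, -0.0, -1.0]]
ft_force: [0.4, 0.2, -0.0]
width: 1.0
grip_force: 0.1
```

```bash
python3 - <<'E'
from h import *
im=snap("scene","s3");s=status.observe();print(s["time"],s["position"],toC(s["position"]),s["ft_force"])
cv2.imwrite("pics/s3c.png",cv2.resize(im[170:370,170:470,::-1],None,fx=2.6,fy=2.6))
E
```

```text
8.75 [ 0.51790287 -0.0944303   0.20452682] [-68.30488057 -31.51341056] [0.76646246 0.56957904 0.02972375]
```

View pics/s3c.png

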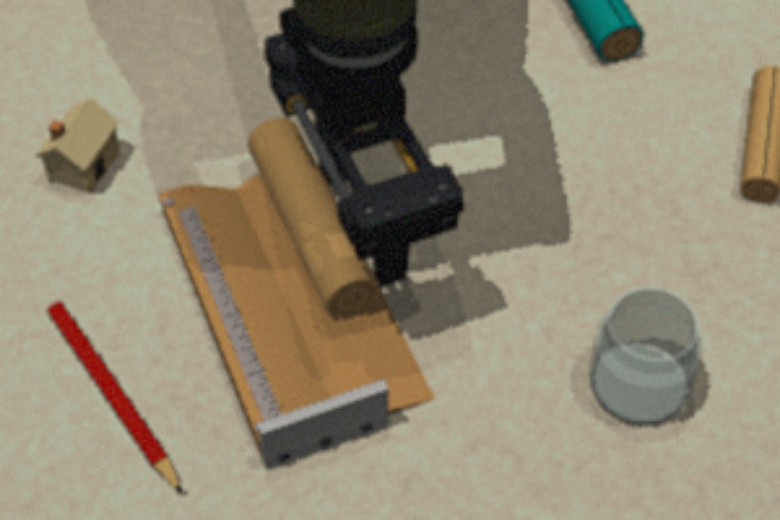

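The dowel lies parallel on the slope, with its near end at (357,297) and the fingers just behind it. Pushing it slowly over the lip.

Request:
jog_arm --plan '[[1,[-0.1,0,0],0],[1,[-0.1,0,0],0],[1,[-0.1,0,0],0],[1,[-0.1,0,0],0],[1,[-0.1,0,0],0],[1,[-0.1,0,0],0],[1,[-0.1,0,0],0],[1,[-0.1,0,0],0],[1,[0,0,0],0],[1,[0,0,0],0],[1,[0,0,0],0],[1,[0,0,0],0]]'

```text
time: 10.25
position: [0.5143, -0.126, 0.2047]
ee_rot: [[0.117, 0.993, -0.0], [0.993, -0.117, -0.0], [-0.0, -0.0, -1.0]]
ft_force: [-0.3, -0.0, 0.3]
width: 1.0
grip_force: 0.0
```

```bash
python3 - <<'E'
from h import *
im=snap("scene","s4");s=status.observe();print(s["time"],s["position"],toC(s["position"]),s["ft_force"])
cv2.imwrite("pics/s4c.png",cv2.resize(im[170:370,170:470,::-1],None,fx=2.6,fy=2.6))
print(proj("scene",W(0,0,25)),[proj("scene",W(0,y,25)) for y in(27,40,54,107)])
E
```

```text
10.3 [ 0.51429602 -0.12603668  0.20475306] [-36.49378122 -31.35012708] [ 0.46103569 -0.46972711 -0.06512981]
(np.float64(278.61189429068327), np.float64(278.8777318459128)) [(np.float64(283.92030522618495), np.float64(290.4299176768649)), (np.float64(286.5414543300178), np.float64(296.13407319647695)), (np.float64(289.41330954951627), np.float64(302.38381640180404)), (np.float64(300.7709838453285), np.float64(327.1004341743977))]
```

View pics/s4c.png

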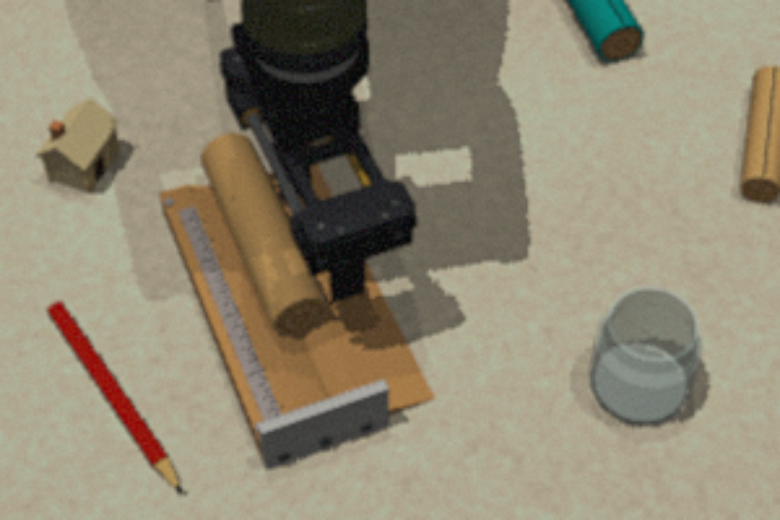

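The dowel has dropped into the groove: its end face is at (303,317) in the crop, in line with the predicted axis, and its centre is about -45 mm along y. Next I back off, lift, close the fingers and go behind the open end.

Request:
jog_arm --plan '[[1,[0.5,0,0],0],[1,[0,0,-0.9],0],[1,[0,0,-1],0],[-1,[0,0,-0.1],0],[-1,[-0.35,-0.87,0],0],[-1,[-0.35,-0.87,0],0],[-1,[-0.35,-0.87,0],0],[-1,[-0.36,-0.87,0],0],[-1,[0,0,0],0],[-1,[0,0,0.7],0],[-1,[0,0,0.7],0],[-1,[0,0,0.6],0],[-1,[0,0,0],0],[-1,[0,0,0],0]]'

```text
time: 12.05
position: [0.3724, -0.1458, 0.2053]
ee_rot: [[0.117, 0.993, 0.001], [0.993, -0.117, -0.0], [-0.0, 0.001, -1.0]]
ft_force: [0.4, -0.0, -0.3]
width: 0.002
grip_force: 0.0
```

```bash
python3 - <<'E'
from h import *
im=snap("scene","s5");t=snap("top","t5");s=status.observe();print(s["time"],s["position"],toC(s["position"]),s["ft_force"],s["width"])
a=cv2.resize(im[170:370,170:400,::-1],None,fx=2,fy=2);b=cv2.resize(t[160:360,320:520,::-1],None,fx=2,fy=2)
cv2.imwrite("pics/s5c.png",np.hstack([a,b[:400,:340]]))
E
```

```text
12.15 [ 0.37254656 -0.14604183  0.20593539] [ 1.64950749e-01 -1.69730948e+02] [-0.19545841 -0.29966286 -0.1174561 ] 0.00960722974000595
```

View pics/s5c.png

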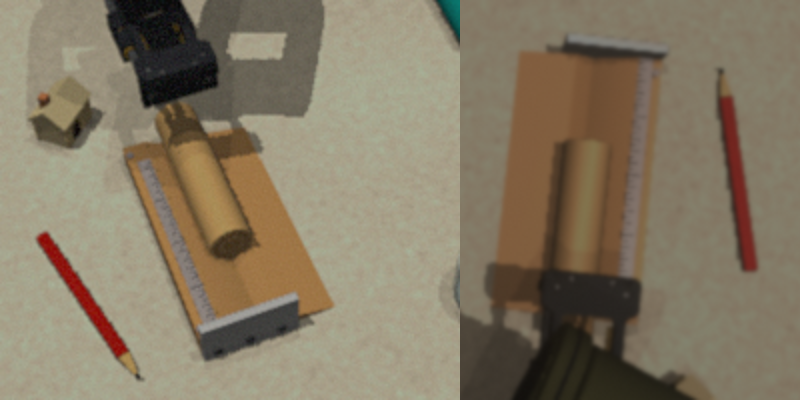

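The dowel lies in the groove in both views, with the closed fingers clear behind its open end and the house and pencil undisturbed. Pushing it endwise.

Request:
jog_arm --plan '[[-1,[0,0.15,0],0],[-1,[0,0.15,0],0],[-1,[0,0.15,0],0],[-1,[0,0.15,0],0],[-1,[0,0.15,0],0],[-1,[0,0.15,0],0],[-1,[0,0.15,0],0],[-1,[0,0.15,0],0],[-1,[0,0.15,0],0],[-1,[0,0.15,0],0],[-1,[0,0.15,0],0],[-1,[0,0.15,0],0],[-1,[0,0.15,0],0],[-1,[0,0.15,0],0],[-1,[0,0,0],0]]'

```text
time: 14.02
position: [0.4557, -0.1559, 0.205]
ee_rot: [[0.118, 0.993, 0.001], [0.993, -0.118, -0.0], [-0.0, 0.001, -1.0]]
ft_force: [0.6, -0.8, -0.1]
width: 0.006
grip_force: 0.0
```

```bash
python3 - <<'E'
from h import *
print("front end before",toC(onz("top",381.5,230.5,.043)))
t=snap("top","t6");s=status.observe();print(s["time"],toC(s["position"]),s["ft_force"])
# profile along axis above the groove, z=.044
g=cv2.cvtColor(t,cv2.COLOR_RGB2GRAY).astype(np.float32)
ys=np.arange(20,112,4)
for x in(0,6): print([(int(y),int(np.mean([g[tuple(np.round(proj("top",W(x+k,y,44))[::-1]).astype(int))] for k in(-2,0,2)]))) for y in ys])
E
```

```text
front end before [-5.01294445 27.61892112]
14.075 [ 5.25003510e-02 -8.62188005e+01] [ 1.14613563  1.00162578 -0.44240932]
[(20, 113), (24, 123), (28, 124), (32, 124), (36, 124), (40, 123), (44, 124), (48, 124), (52, 124), (56, 123), (60, 123), (64, 123), (68, 123), (72, 123), (76, 123), (80, 121), (84, 105), (88, 93), (92, 89), (96, 78), (100, 49), (104, 50), (108, 89)]
[(20, 102), (24, 119), (28, 120), (32, 120), (36, 121), (40, 121), (44, 121), (48, 120), (52, 121), (56, 122), (60, 123), (64, 122), (68, 122), (72, 122), (76, 123), (80, 123), (84, 102), (88, 95), (92, 93), (96, 81), (100, 58), (104, 49), (108, 92)]
```

The dowel's front end is at about 84 mm, so roughly 22 mm remains.

Request:
jog_arm --plan '[[-1,[0,0.1,0],0],[-1,[0,0.1,0],0],[-1,[0,0.1,0],0],[-1,[0,0.05,0],0],[-1,[0,0.05,0],0],[-1,[0,0.03,0],0],[-1,[0,0.03,0],0],[-1,[0,0,0],0]]'

```text
time: 15.08
position: [0.4735, -0.158, 0.2048]
ee_rot: [[0.118, 0.993, 0.0], [0.993, -0.118, -0.0], [-0.0, 0.0, -1.0]]
ft_force: [-0.9, 1.0, -0.2]
width: 0.007
grip_force: 0.1
```

Request:
jog_arm --plan '[[-1,[0,0.03,0],0],[-1,[0,0.03,0],0],[-1,[0,0,0],0]]'

```text
time: 15.45
position: [0.476, -0.1582, 0.2048]
ee_rot: [[0.118, 0.993, 0.0], [0.993, -0.118, -0.0], [-0.0, 0.0, -1.0]]
ft_force: [0.2, 0.8, -0.4]
width: 0.006
grip_force: 0.1
```

Request:
jog_arm --plan '[[-1,[0,0.03,0],0],[-1,[0,0,0],0],[-1,[0,0,0],0]]'

```text
time: 15.82
position: [0.4771, -0.1584, 0.2048]
ee_rot: [[0.118, 0.993, 0.0], [0.993, -0.118, -0.0], [-0.0, 0.0, -1.0]]
ft_force: [-0.5, 1.1, -0.1]
width: 0.004
grip_force: 0.1
```

Request:
jog_arm --plan '[[-1,[0,0.03,0],0],[-1,[0,0,0],0],[-1,[0,0,0],0]]'

```text
time: 16.2
position: [0.4783, -0.1585, 0.2048]
ee_rot: [[0.118, 0.993, 0.0], [0.993, -0.118, -0.0], [0.0, 0.0, -1.0]]
ft_force: [-0.4, 0.7, -0.0]
width: 0.002
grip_force: 0.2
```

Request:
jog_arm --plan '[[-1,[0,0.03,0],0],[-1,[0,0,0],0],[-1,[0,0,0],0]]'

```text
time: 16.58
position: [0.4795, -0.1587, 0.2048]
ee_rot: [[0.118, 0.993, 0.0], [0.993, -0.118, -0.0], [-0.0, 0.0, -1.0]]
ft_force: [-0.6, 0.4, -1.2]
width: 0.006
grip_force: 0.2
```

Request:
jog_arm --plan '[[-1,[0,0.03,0],0],[-1,[0,0,0],0],[-1,[0,0,0],0]]'

```text
time: 16.95
position: [0.4805, -0.1588, 0.2047]
ee_rot: [[0.118, 0.993, -0.001], [0.993, -0.118, 0.0], [0.0, -0.001, -1.0]]
ft_force: [-3.4, 0.2, 1.7]
width: 0.003
grip_force: 1.7
```

```bash
python3 - <<'E'
from h import *
t=snap("top","t7");s=status.observe();print(s["time"],toC(s["position"]),s["ft_force"])
g=cv2.cvtColor(t,cv2.COLOR_RGB2GRAY).astype(np.float32)
for x in(0,6): print([(int(y),int(np.mean([g[tuple(np.round(proj("top",W(x+k,y,44))[::-1]).astype(int))] for k in(-2,0,2)]))) for y in range(80,122,2)])
E
```

```text
17.0 [ 4.14856838e-02 -6.10879921e+01] [-4.23083462  0.39530056  2.15865593]
[(80, 127), (82, 127), (84, 126), (86, 126), (88, 126), (90, 126), (92, 126), (94, 126), (96, 126), (98, 126), (100, 126), (102, 126), (104, 125), (106, 121), (108, 119), (110, 139), (112, 147), (114, 145), (116, 140), (118, 138), (120, 139)]
[(80, 125), (82, 124), (84, 125), (86, 125), (88, 125), (90, 125), (92, 126), (94, 126), (96, 125), (98, 126), (100, 125), (102, 126), (104, 123), (106, 114), (108, 115), (110, 135), (112, 146), (114, 142), (116, 133), (118, 137), (120, 141)]
```

The force has risen to about 4 N, so the dowel is against the stop. One firmer nudge, then I retreat straight back and up.

Request:
jog_arm --plan '[[-1,[0,0.03,0],0],[-1,[0,0,0],0],[-1,[0,0,0],0]]'

```text
time: 17.38
position: [0.4811, -0.1589, 0.2047]
ee_rot: [[0.117, 0.993, -0.004], [0.993, -0.117, 0.001], [0.0, -0.004, -1.0]]
ft_force: [-9.3, 1.4, 6.1]
width: 0.005
grip_force: 4.4
```

Request:
jog_arm --plan '[[-1,[0,-0.05,0],0],[-1,[0,-0.1,0],0],[-1,[0,-0.4,0],0],[-1,[0,-0.9,0],0],[-1,[0,-0.9,0],0],[-1,[0,0,-0.9],0],[-1,[0,0,-0.9],0],[-1,[0,0,-0.9],0],[-1,[0,0,0],0],[-1,[0,0,0],0]]'

```text
time: 18.62
position: [0.3877, -0.1476, 0.3119]
ee_rot: [[0.118, 0.993, -0.001], [0.993, -0.118, 0.0], [0.0, -0.001, -1.0]]
ft_force: [-0.1, -0.2, -0.6]
width: 0.004
grip_force: 0.0
```

```bash
python3 - <<'E'
from h import *
im=snap("scene","s8");t=snap("top","t8");s=status.observe();print(s["time"],toC(s["position"]),s["ft_force"])
a=cv2.resize(im[200:370,170:370,::-1],None,fx=2.3,fy=2.3)[:390,:460];b=cv2.resize(t[160:330,320:460,::-1],None,fx=2.3,fy=2.3)[:390]
cv2.imwrite("pics/s8c.png",np.hstack([a,b]))
g=cv2.cvtColor(t,cv2.COLOR_RGB2GRAY).astype(np.float32)
for r in(range(-66,-40,2),range(98,116,2)): print([(int(y),int(np.mean([g[tuple(np.round(proj("top",W(k,y,44))[::-1]).astype(int))] for k in(-2,0,2)]))) for y in r])
E
```

```text
18.725 [-1.32472145e-01 -1.54490101e+02] [-0.10933972 -0.19024618  0.04088935]
[(-66, 37), (-64, 35), (-62, 36), (-60, 35), (-58, 35), (-56, 34), (-54, 44), (-52, 77), (-50, 103), (-48, 110), (-46, 110), (-44, 110), (-42, 110)]
[(98, 116), (100, 115), (102, 115), (104, 114), (106, 110), (108, 109), (110, 128), (112, 136), (114, 133)]
```

View pics/s8c.png

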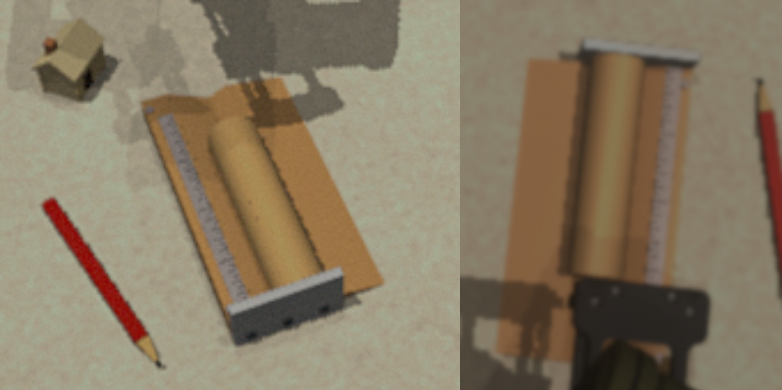

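The dowel lies in the groove with its end against the stop at (612,55) and no gap visible. The bystanders are undisturbed and the arm is clear.

```bash
python3 -c "
from station import hand_in
print(hand_in())"
```

```text
the job is handed in; nothing more can be done
None
```

I rolled the dowel up the slope into the groove and pushed it endwise against the metal stop. The last picture shows no gap, and the jar, house and pencil were not disturbed. The job was handed in at about 19 s with the arm clear.

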